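# Rack the tuning forks in order of length

### The arm

A 7-joint arm with a two-finger parallel gripper is mounted at the origin on a cart in front of the work surface, level with it; the furniture and walls round the work are solid. World frame = base frame: x ahead of the robot, y to its left, z up, the work surface at z = 0. Lengths are in m, angles in rad, forces in N, time in s.
With the tool pointing down it reaches from about 0.4 to 0.85 m from the base axis. Payload 4.5 kg.
Tool frame: the origin (TCP) lies at the very end of the fingers, on their centre line; the grasp point (between the pads) lies 19 mm behind it; z points along the fingers, y is the line along which they close (so a half turn about z gives the same grasp; the last joint's range is limited). The gripper opens to 88 mm and grips with 3 to 60 N. Pads are 18 mm wide; open, the fingers measure 123 mm over their backs; the gripper's body (75 mm by 187 mm) begins 45 mm behind the grasp point.
Start: joints at [1.358, 0.689, -0.195, 1.565, 0.157, 0.902, -0.215], TCP at [0.153, -0.606, 0.239] pointing down, gripper open.
Joint ranges: [-3.01, 3.01], [-0.46, 2.08], [-1.47, 1.51], [0.13, 2.56], [-1, 4.14], [0.04, 2.09], [-2.66, 2.66]. Speed limits (rad/s): [2.57, 2.57, 3.14, 3.14, 3.14, 3.14, 3.14].

### API

Orientations are given as a unit quaternion [x, y, z, w].
In Python, from plant import r gives the robot as it stands. The module is installed in compiled form; this text tells all that it offers.
- The arm moves only by the tool step_arm, never from a script. Its argument "increments" is a list of rows, each a list of 2 entries, a list of its own where there are three numbers: the shift along the world's x, y, z in cm, then the turn, a rotation vector about the world's x, y, z in degrees. A call has exactly 10 rows; each row shifts and turns the commanded pose from where the row before left it; what a row does not reach is not made up. A row lasts 1/10 s, in which the tool goes at most 50 mm and 8.59 degrees, less where a joint would pass 70% of its speed; a pose out of reach is approached as far as the arm can. A call is refused whole if a number of a shift passes 5 or a number of a turn 8.59, either way. A call with a gripper value outside its range is refused whole. "fingers" is the opening, from 0 (shut) to 1 (fully open), set as the call begins (left out, the last holds). The fingers move at their own pace and stop on an object; "grip_force" is the grip in N (left out, the last holds). Time passes only in rows, so rows that do not move let the fingers close, or fill a call up. It gives the time, the measured TCP pose, the force, the opening and the grip force at its end, in the units of the state.
- r.get_state(): the state, without advancing time (a new reading comes with each control period).
- r.snapshot(name): name is "scene" or "top"; returns (picture, depth): 480x640x3 uint8, red, green, blue; 480x640 float32, m along the optical axis (not along the pixel's ray), 0 where there is no reading.
- r.calibration(name): a dict with "fov_y" (degrees; the focal length in pixels is half the picture's height over the tangent of half this angle, whatever the lens; pixels are square), "cx", "cy" (the principal point, pixels), "R" (3x3) and "t" (3): a world point X has camera coordinates R X + t. Camera axes: x right, y down, z forward; pixel columns grow to the right and rows downward; lengths in m; the calibration is good to about 2 mm. A picture is of the moment at which its call begins. calibration takes no time and is no camera call.
- r.finish_job(): hands the job in; it is judged then, once.
The state is a dict: "clock": time; "q": joint angles; "qd": joint speeds; "joint_torque": joint torques, N m; "tool_pos": TCP position; "eef_rot": TCP orientation; "contact_force": force on the tool from outside, world axes, zero at the start; "moment": the same for the moment, N m; "opening": opening from 0.0 (shut) to 1.0 (fully open); "finger_force": force on a finger pad.
Only numpy, scipy, OpenCV 4.12 (cv2) and the standard library are available. Lean on these libraries where they do the work, as an engineer would, in place of code of your own. Each camera call takes 0.05 s, during which the arm holds its last target. There are 200 camera calls.

### The job

The hearing test is over: put the four tuning forks back in the wooden rack in order of length, the longest in the notch beside the striking block (the black rubber roll on a metal plinth) and so on down to the shortest at the far end. Lay each with its stem down in the notch and its tines flat on the blue felt bar; set them down rather than drop them, and leave everything else where it is.

Things in the scene. Friction and masses are not known exactly. Their poses are not given: they have to be found in the camera images.
- fork_200: aluminium tuning fork, 200 mm long (the longest), 60 to 100 g, lying flat: steel stem 55 mm long, 10 mm thick, with a 12 mm foot; two straight parallel tines, 22 mm wide over both, 12 mm high. Origin: underside, midline, 76 mm from the stem's end, near the balance point, where the tines' flat sides begin: grip it there across the 22 mm. x points to the tine tips (at x = +124 mm), z up
- fork_170: aluminium tuning fork, 170 mm long (the second longest), 60 to 100 g, lying flat: steel stem 55 mm long, 10 mm thick, with a 12 mm foot; two straight parallel tines, 22 mm wide over both, 12 mm high. Origin: underside, midline, 76 mm from the stem's end, near the balance point, where the tines' flat sides begin: grip it there across the 22 mm. x points to the tine tips (at x = +94 mm), z up
- fork_145: aluminium tuning fork, 145 mm long (the third longest), 60 to 100 g, lying flat: steel stem 55 mm long, 10 mm thick, with a 12 mm foot; two straight parallel tines, 22 mm wide over both, 12 mm high. Origin: underside, midline, 76 mm from the stem's end, near the balance point, where the tines' flat sides begin: grip it there across the 22 mm. x points to the tine tips (at x = +69 mm), z up
- fork_122: aluminium tuning fork, 122 mm long (the shortest), 60 to 100 g, lying flat: steel stem 55 mm long, 10 mm thick, with a 12 mm foot; two straight parallel tines, 22 mm wide over both, 12 mm high. Origin: underside, midline, 76 mm from the stem's end, near the balance point, where the tines' flat sides begin: grip it there across the 22 mm. x points to the tine tips (at x = +46 mm), z up
- rack: fixed beech rack 236 mm wide (y). Bar at x = -38 mm, 10 mm thick, 40 mm high, with notches at y = +90, +30, -30, -90 mm: 13 mm wide at the bottom, 29 at the top, bottoms 26 mm up. Felt-topped bar at x = +30 mm, 8 mm thick, 25 mm high. Open between them. Origin: on the worktop, below the racked forks' origins. A racked fork lies level, origin at x 0, its notch's y, z 25 mm, its x along the rack's x
- striker: striking block, 62 x 36 mm, 34 mm high: black rubber roll lying on an aluminium plinth, loose, 172 mm beside the rack's middle, at its +y or its -y end. Origin: centre of its underside
- round_case: round grey case, 56 mm across, 25 mm high, loose, 172 mm beside the rack's middle at the other end from the striking block; a bystander. Origin: centre of its underside
- gel_domes: pack of green domes, 46 x 100 x 14 mm, a loose bystander behind the rack. Origin: centre of its underside
- black_mouse: black computer mouse, 111 x 61 x 36 mm, a loose bystander behind the rack. Origin: centre of its underside
Things that resemble listed ones, but are neither listed nor needed, are in the scene too. What is shaped like the striker but pink or red is not meant.

How it is judged:
By the outcome, as a careful person would: the job done as asked, in the order asked, and still so for the second after the job is handed in, with the robot touching nothing.
It also fails if it takes over 102 s, if anything falls off the work surface, if the arm or the gripper's body presses on something with over 40 N, if the wrist force passes 120 N, or if a joint passes its speed limit or range.

## Working session

There is one attempt and no reset: what is moved stays moved. The work goes in short steps, Python scripts to look and compute and a tool call to move; the robot and the scene stay as the last step left them, time stands still between calls to the robot, and variables do not carry over. Pictures are saved under pics/ and viewed, at most 14 in all, crops included, and the job is handed in when it is done.

Besides the shell and the picture viewer there is one more tool, called after ">>>" as a command line: name --argument value ..., lists and objects as JSON in quotes. step_arm: Moves the arm, as the interface text tells. Its arguments: {"type":"object","properties":{"increments":{"type":"array","items":{"type":"array"}},"fingers":{"type":"number"},"grip_force":{"type":"number"}},"required":["increments"]}

```bash
ls; mkdir -p pics
python3 - <<'E'
from plant import r
import cv2,numpy as np
s=r.get_state();print({k:np.round(v,3).tolist() for k,v in s.items()})
for n in("scene","top"):
    p,d=r.snapshot(n);np.savez(f"{n}0.npz",p=p,d=d);cv2.imwrite(f"pics/{n}0.png",p[:,:,::-1]);c=r.calibration(n);print(n,c)
E
```

```text
pics
{'clock': 0.0, 'q': [1.358, 0.69, -0.195, 1.566, 0.157, 0.902, -0.215], 'qd': [-0.0, -0.0, 0.0, -0.001, 0.001, -0.0, 0.0], 'joint_torque': [-0.0, -52.757, -1.267, -15.343, -0.053, 0.007, 0.0], 'tool_pos': [0.152, -0.605, 0.238], 'eef_rot': [0.992, 0.123, -0.0, -0.001], 'contact_force': [0.594, -0.083, 0.13], 'moment': [-0.021, 0.068, -0.012], 'finger_force': 0.0, 'opening': 0.996}
scene {'fov_y': 44.11229104033469, 'cx': 323.58338955547026, 'cy': 236.56721434742636, 'R': array([[ 9.91999694e-01, -1.26237767e-01, -7.95170393e-04],
       [-1.06993436e-01, -8.37397797e-01, -5.36019901e-01],
       [ 6.70000817e-02,  5.31816656e-01, -8.44204971e-01]]), 't': array([-0.57886776, -0.06698686,  1.27131566])}
top {'fov_y': 46.372651105749476, 'cx': 320.7470421251623, 'cy': 230.36917571812057, 'R': array([[-0.0229125 , -0.99958788,  0.01729389],
       [-0.98818403,  0.02002206, -0.15195866],
       [ 0.15154977, -0.0205713 , -0.98823554]]), 't': array([-0.17948544,  0.57214826,  1.04252957])}
```

View pics/scene0.png

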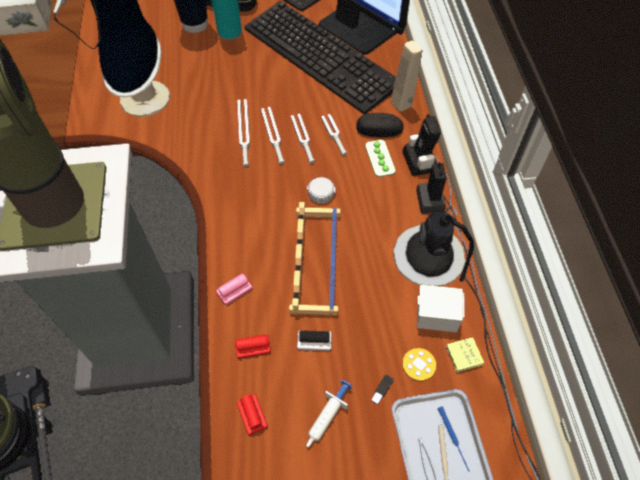

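View pics/top0.png

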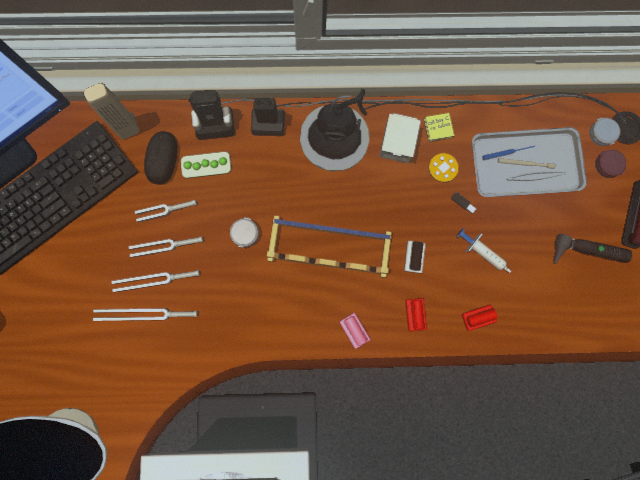

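The striking block is the black roll at top px (415,257), at the rack's -y end. The pink roll (355,330) and the red ones (416,315) and (480,317) are decoys. The forks lie at left, longest to shortest from bottom to top, with their stems to the right. Next I'll measure.

```bash
cat > h.py <<'E'
from plant import r
import cv2,numpy as np
C={n:r.calibration(n) for n in("scene","top")}
def f(n): return 240/np.tan(np.radians(C[n]["fov_y"]/2))
def ray(n,uv):
    c=C[n];uv=np.atleast_2d(np.array(uv,float))
    d=np.c_[(uv[:,0]-c["cx"])/f(n),(uv[:,1]-c["cy"])/f(n),np.ones(len(uv))]@c["R"]
    return -c["R"].T@c["t"],d
def plane(n,uv,z):
    o,d=ray(n,uv);return o+d*((z-o[2])/d[:,2])[:,None]
def dep(n,uv,D):
    o,d=ray(n,uv);uv=np.atleast_2d(uv).astype(int);return o+d*D[uv[:,1],uv[:,0]][:,None]
def tri(a,b):
    (o1,d1),(o2,d2)=ray("top",a),ray("scene",b);d1=d1[0];d2=d2[0]
    s=np.linalg.lstsq(np.c_[d1,-d2],o2-o1,rcond=None)[0]
    p,q=o1+s[0]*d1,o2+s[1]*d2;return (p+q)/2,np.linalg.norm(p-q)
def proj(n,X):
    c=C[n];p=c["R"]@X+c["t"];return np.array([p[0]/p[2]*f(n)+c["cx"],p[1]/p[2]*f(n)+c["cy"]])
def forks(n,p,z,box):
    hsv=cv2.cvtColor(p,cv2.COLOR_RGB2HSV);x0,y0,x1,y1=box
    m=np.zeros(p.shape[:2],np.uint8);m[y0:y1,x0:x1]=((hsv[...,1]<110)&(hsv[...,2]>105))[y0:y1,x0:x1]*255
    m=cv2.morphologyEx(m,cv2.MORPH_CLOSE,np.ones((3,3)))
    out=[]
    for c in cv2.findContours(m,cv2.RETR_EXTERNAL,cv2.CHAIN_APPROX_NONE)[0]:
        if cv2.contourArea(c)<60: continue
        k=np.zeros_like(m);cv2.drawContours(k,[c],-1,255,-1);v,u=np.nonzero(k)
        P=plane(n,np.c_[u,v],z)[:,:2]
        (cx,cy),(w,h),a=cv2.minAreaRect((P*1000).astype(np.float32))
        a=np.radians(a);ax=np.array([np.cos(a),np.sin(a)])
        if h>w: ax=np.array([-ax[1],ax[0]])
        L=max(w,h);ce=np.array([cx,cy]);t=(P*1000-ce)@ax
        # tines end = wider spread
        sp=lambda q:np.std((P*1000-ce)[q]@[-ax[1],ax[0]])
        if sp(t<-L/4)>sp(t>L/4): ax=-ax
        stem=ce-ax*L/2;org=stem+76*ax
        out.append((L,min(w,h),np.degrees(np.arctan2(ax[1],ax[0])),org,ce,stem))
    return sorted(out,key=lambda o:-o[0])
E
python3 - <<'E'
from h import *
T=np.load("top0.npz");S=np.load("scene0.npz")
for n,Z,box in(("top",T,(85,195,212,330)),("scene",S,(230,90,350,170))):
    for o in forks(n,Z["p"],.012,box): print(n,[np.round(x,1).tolist() for x in o])
for n,Z,pts in(("top",T,[(150,310),(178,314),(170,279),(165,244),(160,210),(273,240),(388,250),(315,228),(330,262),(300,259),(244,232),(415,257)]),):
    for p in pts: print(p,np.round(dep(n,p,Z["d"])[0],3))
a=T["p"][200:290,255:435];b=S["p"][170:360,270:360]
cv2.imwrite("pics/c1.png",np.hstack([cv2.resize(a,(540,270),interpolation=2),cv2.copyMakeBorder(cv2.resize(b,(256,540),interpolation=2),0,0,0,0,0)[:270],cv2.resize(b,(256,540),interpolation=2)[270:]])[:,:,::-1] if 0 else cv2.resize(a,(800,400),interpolation=2)[:,:,::-1])
cv2.imwrite("pics/c2.png",cv2.resize(b,(284,600),interpolation=2)[:,:,::-1])
E
```

```text
top [200.0, 23.1, 88.7, [415.0, 130.3], [415.6, 154.3], [413.3, 54.3]]
top [170.8, 23.3, 97.9, [484.6, 126.1], [483.3, 135.5], [495.1, 50.9]]
top [145.9, 23.5, 98.4, [550.3, 119.7], [550.7, 116.7], [561.4, 44.5]]
top [122.4, 23.0, 102.8, [620.7, 132.4], [624.0, 118.0], [637.5, 58.3]]
scene [209.2, 25.3, 89.3, [415.5, 121.8], [415.8, 150.4], [414.5, 45.8]]
scene [180.6, 25.7, 98.2, [485.6, 117.5], [483.6, 131.7], [496.4, 42.3]]
scene [154.9, 25.8, 99.2, [551.1, 111.8], [550.8, 113.2], [563.3, 36.8]]
scene [132.0, 26.4, 102.6, [621.1, 124.3], [623.3, 114.5], [637.7, 50.1]]
(150, 310) [0.423 0.143 0.014]
(178, 314) [0.414 0.089 0.014]
(170, 279) [0.483 0.106 0.011]
(165, 244) [ 0.554  0.121 -0.002]
(160, 210) [0.623 0.132 0.   ]
(273, 240) [ 0.554 -0.098  0.024]
(388, 250) [ 0.529 -0.324  0.024]
(315, 228) [ 0.577 -0.181  0.023]
(330, 262) [ 0.507 -0.208  0.041]
(300, 259) [ 0.514 -0.151  0.041]
(244, 232) [ 0.571 -0.041  0.026]
(415, 257) [ 0.514 -0.375  0.032]
```

View pics/c1.png

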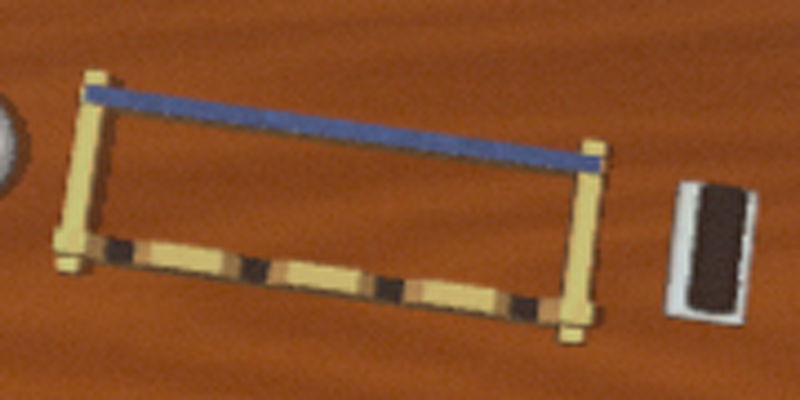

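View pics/c2.png

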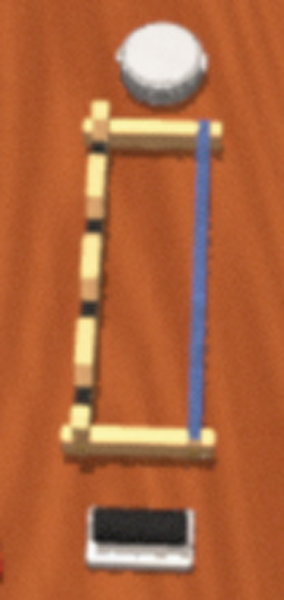

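The crops show the rack: blue felt bar on the far side, four dark notch bottoms at top px about (282,256), (312,260), (342,265), (373,269). The striker, a black roll on a silver plinth, is right of the rack at (415,257), so the notch at (373,269) takes the longest. Next is the rack pose.

Run:
```python
from h import *
Z={n:np.load(n+"0.npz")["p"] for n in("top","scene")}
ce={}
for n,box in(("top",(265,210,400,285)),("scene",(288,195,345,325))):
    p=Z[n];hsv=cv2.cvtColor(p,cv2.COLOR_RGB2HSV);x0,y0,x1,y1=box
    B=np.zeros(p.shape[:2],bool);B[y0:y1,x0:x1]=1
    m=B&(hsv[...,0]>100)&(hsv[...,0]<135)&(hsv[...,1]>90)
    v,u=np.nonzero(m);P=plane(n,np.c_[u,v],.025)*1000
    print(n,"felt",[np.round(x,1) for x in cv2.minAreaRect(P[:,:2].astype(np.float32))],np.round(P.mean(0),1))
    c=P.mean(0);w=np.linalg.svd(P[:,:2]-c[:2],full_matrices=False)[2][0];print("dir",np.degrees(np.arctan2(w[1],w[0])))
    ce[n]=[np.r_[u.mean(),v.mean()]]
    m=(B&(p.max(2)<75)).astype(np.uint8)
    k,lab,st,cc=cv2.connectedComponentsWithStats(m)
    q=[cc[i] for i in range(1,k) if st[i,4]>=6]
    for c,s in zip(q,[st[i] for i in range(1,k) if st[i,4]>=6]): print("notch",c.round(1),s,np.round(plane(n,c,.026)*1000,1))
print("felt tri",[np.round(x,4) for x in tri(ce["top"][0],ce["scene"][0])])
# striker decoy/felts; wood frame in top
```

```text
top felt [array([ 574.2, -214.5]), array([228.2,   6.1]), np.float64(80.8)] [ 574.5 -215.3   25. ]
dir -99.19967219655263
notch [281.5 256. ] [279 254   6   5  26] [[ 521.8 -114.1   26. ]]
notch [311.9 260.3] [310 258   5   6  24] [[ 512.1 -173.5   26. ]]
notch [342.3 264.7] [340 263   6   5  23] [[ 502.3 -232.8   26. ]]
notch [372.7 268.8] [370 267   6   5  26] [[ 492.8 -292.1   26. ]]
scene felt [array([ 575.1, -214.3]), array([225.2,   5. ]), np.float64(80.8)] [ 573.4 -224.2   25. ]
dir -99.08542022218492
notch [301.  216.5] [300 216   3   2   6] [[ 522.  -113.8   26. ]]
notch [299.6 241.1] [298 240   4   3  11] [[ 513. -173.   26.]]
notch [298.  267.2] [297 266   3   4  10] [[ 503.5 -232.6   26. ]]
notch [296.2 294.6] [295 293   4   4  12] [[ 494.  -291.6   26. ]]
felt tri [array([ 0.5759, -0.2161,  0.0081]), np.float64(0.0025)]
```

Both views agree on the notch positions to about 1 mm at 26 mm height. The rack origin is about (0.545,-0.209) with yaw -9.25°, and the felt bar confirms it. I'll start moving to fork_200.

>>> step_arm --increments '[[[3,3,-0.5],[0,0,4.5]],[[3,3,-0.5],[0,0,4.5]],[[3,3,-0.5],[0,0,4.5]],[[3,3,-0.5],[0,0,4.5]],[[3,3,-0.5],[0,0,4.5]],[[3,3,-0.5],[0,0,4.5]],[[3,3,-0.5],[0,0,4.5]],[[3,3,-0.5],[0,0,4.5]],[[3,3,-0.5],[0,0,4.5]],[[3,3,-0.5],[0,0,4.5]]]' --fingers 0.5 --grip_force 20

```text
clock: 1.1
tool_pos: [0.4535, -0.3047, 0.1883]
eef_rot: [0.869, 0.495, -0.0, -0.0]
contact_force: [0.6, 0.0, 0.5]
opening: 0.499
finger_force: 0.0
```

>>> step_arm --increments '[[[-0.4,4.4,-0.9],[0,0,3]],[[-0.4,4.4,-0.9],[0,0,3]],[[-0.4,4.4,-0.9],[0,0,3]],[[-0.4,4.4,-0.9],[0,0,3]],[[-0.4,4.4,-0.9],[0,0,3]],[[-0.4,4.4,-0.9],[0,0,3]],[[-0.4,4.4,-0.9],[0,0,3]],[[-0.4,4.4,-0.9],[0,0,3]],[[-0.4,4.4,-0.9],[0,0,3]],[[-0.2,4.0,-0.9],[0,0,3]]]'

```text
clock: 2.1
tool_pos: [0.4141, 0.1322, 0.0982]
eef_rot: [0.711, 0.703, -0.0, -0.0]
contact_force: [1.0, -0.7, 1.3]
opening: 0.498
finger_force: 0.0
```

>>> step_arm --increments '[[[0,0,0],[0,0,0]],[[0,0,0],[0,0,0]],[[0,0,0],[0,0,0]],[[0,0,0],[0,0,0]],[[0,0,0],[0,0,0]],[[0,0,0],[0,0,0]],[[0,0,0],[0,0,0]],[[0,0,0],[0,0,0]],[[0,0,0],[0,0,0]],[[0,0,0],[0,0,0]]]'

```text
clock: 3.1
tool_pos: [0.4147, 0.1299, 0.0987]
eef_rot: [0.712, 0.702, 0.0, 0.0]
contact_force: [0.7, -0.4, -0.1]
opening: 0.5
finger_force: 0.0
```

>>> step_arm --increments '[[[0,0,-2],[0,0,0]],[[0,0,-2],[0,0,0]],[[0,0,-2],[0,0,0]],[[0,0,-1.5],[0,0,0]],[[0,0,-1.0],[0,0,0]],[[0,0,-0.5],[0,0,0]],[[0,0,-0.3],[0,0,0]],[[0,0,-0.2],[0,0,0]],[[0,0,0],[0,0,0]],[[0,0,0],[0,0,0]]]'

```text
clock: 4.1
tool_pos: [0.4189, 0.13, 0.0249]
eef_rot: [0.712, 0.702, -0.003, 0.0]
contact_force: [0.3, -0.0, -0.2]
opening: 0.502
finger_force: 0.0
```

>>> step_arm --increments '[[[0,0,0],[0,0,0]],[[0,0,0],[0,0,0]],[[0,0,0],[0,0,0]],[[0,0,0],[0,0,0]],[[0,0,0],[0,0,0]],[[0,0,0],[0,0,0]],[[0,0,0],[0,0,0]],[[0,0,0],[0,0,0]],[[0,0,0],[0,0,0]],[[0,0,0],[0,0,0]]]' --fingers 0.1 --grip_force 20

```text
clock: 5.1
tool_pos: [0.4189, 0.1299, 0.0249]
eef_rot: [0.712, 0.702, -0.003, 0.0]
contact_force: [0.2, -0.1, 1.1]
opening: 0.099
finger_force: 0.0
```

Run:
```python
from h import *
s=r.get_state();print(np.round(s["q"],3),np.round(s["tool_pos"],4),np.round(s["eef_rot"],4))
```

```text
[-0.347  0.901 -0.098  2.249  1.575  0.08  -1.999] [0.4189 0.1299 0.0249] [ 7.124e-01  7.018e-01 -3.200e-03  5.000e-04]
```

Tool-down runs out of wrist range (joint 6) at this radius, and the TCP stopped at z = 25 mm without touching the fork. I'll try a slight outward lean.

>>> step_arm --increments '[[[0,0,0.5],[0,0,0]],[[0,0,0],[0,2,0]],[[0,0,0],[0,2,0]],[[-0.4,0,0],[0,0,0]],[[0,0,-0.5],[0,0,0]],[[0,0,-0.5],[0,0,0]],[[0,0,-0.5],[0,0,0]],[[0,0,-0.4],[0,0,0]],[[0,0,-0.4],[0,0,0]],[[0,0,0],[0,0,0]]]' --fingers 0.45

```text
clock: 6.1
tool_pos: [0.4173, 0.1295, 0.0059]
eef_rot: [0.712, 0.702, -0.021, -0.015]
contact_force: [-0.4, -0.0, 0.4]
opening: 0.45
finger_force: 0.0
```

Run:
```python
from h import *
s=r.get_state();print(np.round(s["q"],3),np.round(s["tool_pos"],4),np.round(s["eef_rot"],4))
```

```text
[-0.284  0.946 -0.184  2.208  1.248  0.145 -1.658] [0.4173 0.1295 0.0059] [ 0.7117  0.702  -0.0208 -0.0146]
```

>>> step_arm --increments '[[[-0.1,0.05,-0.15],[0,0,0]],[[0,0,0],[0,0,0]],[[0,0,0],[0,0,0]],[[0,0,0],[0,0,0]],[[0,0,0],[0,0,0]],[[0,0,0],[0,0,0]],[[0,0,0],[0,0,0]],[[0,0,0],[0,0,0]],[[0,0,0],[0,0,0]],[[0,0,0],[0,0,0]]]' --fingers 0.1 --grip_force 25

```text
clock: 7.1
tool_pos: [0.4167, 0.1297, 0.005]
eef_rot: [0.712, 0.701, -0.02, -0.015]
contact_force: [-0.1, 0.0, -0.8]
opening: 0.246
finger_force: 24.9
```

>>> step_arm --increments '[[[0,0,1],[0,0,0]],[[0,0,2],[0,0,0]],[[0,0,3],[0,0,0]],[[1,0,1.5],[0,-1,0]],[[1,0,1.5],[0,-1,0]],[[1,0,1.5],[0,-1,0]],[[1,-3,0],[0,0,-8]],[[1,-3,0],[0,0,-8]],[[1,-3,0],[0,0,-8]],[[1,-3,0],[0,0,-8]]]'

```text
clock: 8.1
tool_pos: [0.4865, 0.0085, 0.1099]
eef_rot: [0.88, 0.476, -0.003, 0.003]
contact_force: [-0.9, 0.8, -0.7]
opening: 0.243
finger_force: 24.9
```

>>> step_arm --increments '[[[0.4,-3,0],[0,0,-6.6]],[[0.4,-3,0],[0,0,-6.6]],[[0.4,-3,0],[0,0,-6.6]],[[0.4,-3,0],[0,0,-6.6]],[[0.4,-3,0],[0,0,-6.6]],[[0.4,-3,0],[0,0,-6.6]],[[0.5,-3.2,0],[0,0,-6.7]],[[0.5,-3.2,0],[0,0,-6.7]],[[0.5,-3.2,0],[0,0,-6.7]],[[0.5,-3.2,0],[0,0,-6.7]]]'

```text
clock: 9.1
tool_pos: [0.5301, -0.2994, 0.1097]
eef_rot: [0.997, -0.083, -0.004, 0.001]
contact_force: [0.1, -0.6, -0.8]
opening: 0.245
finger_force: 24.9
```

>>> step_arm --increments '[[[0,0,0],[0,0,0]],[[0,0,0],[0,0,0]],[[0,0,0],[0,0,0]],[[0,0,0],[0,0,0]],[[0,0,0],[0,0,0]],[[0,0,0],[0,0,0]],[[0,0,0],[0,0,0]],[[0,0,0],[0,0,0]],[[0,0,0],[0,0,0]],[[0,0,0],[0,0,0]]]'

```text
clock: 10.1
tool_pos: [0.5306, -0.2983, 0.11]
eef_rot: [0.997, -0.081, -0.004, 0.001]
contact_force: [0.2, 0.2, -1.8]
opening: 0.245
finger_force: 24.9
```

Run:
```python
from h import *
s=r.get_state();print(np.round(s["q"],3),np.round(s["tool_pos"],4),np.round(s["eef_rot"],4),s["opening"])
for n in("scene","top"):
    p,d=r.snapshot(n);np.savez(f"{n}1.npz",p=p,d=d)
    x,y=proj(n,s["tool_pos"]).astype(int);print(x,y)
    a=p[max(0,y-80):y+80,max(0,x-100):x+100];cv2.imwrite(f"pics/{n}1.png",cv2.resize(a,None,fx=3,fy=3)[:,:,::-1])
```

```text
[ 0.6    0.85  -0.298  1.71   0.382  0.646 -1.645] [ 0.5306 -0.2983  0.11  ] [ 0.9967 -0.0809 -0.0037  0.0011] 0.24499863018075502
315 274
380 244
```

View pics/top1.png

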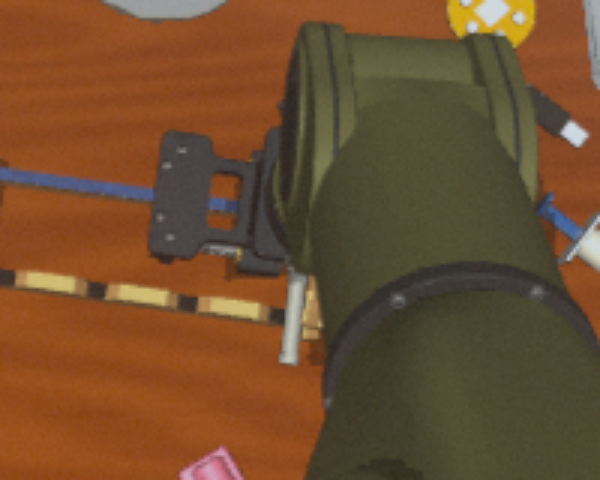

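View pics/scene1.png

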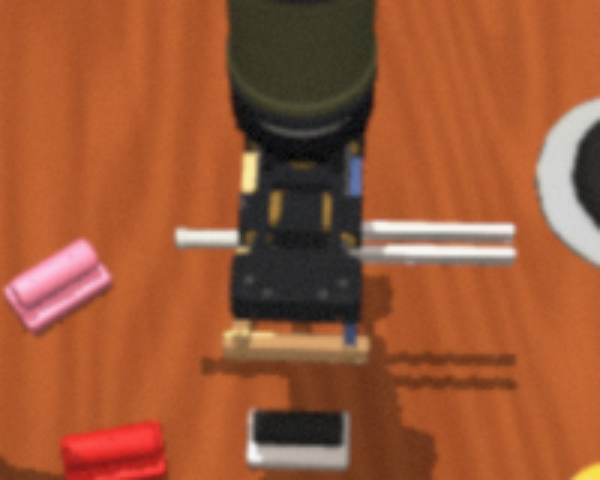

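The fork is held level over the rack. In the scene view the stem end is at about (275,273) and the tine tips at about (386.5,275). In the top view the stem end is at about (376,285).

Run:
```python
from h import *
print(plane("scene",[(275,273.3),(386.5,275)],.115)*1000, plane("top",(376.3,284.5),.115)*1000)
print([np.round(x,4) for x in tri((376.3,284.5),(274.5,273.5))])
```

```text
[[ 459.82935663 -290.16733896  115.        ]
 [ 655.37239586 -318.59638402  115.        ]] [[ 457.3157431  -287.64355736  115.        ]]
[array([ 0.4582, -0.2881,  0.1106]), np.float64(0.0013)]
```

>>> step_arm --increments '[[[-0.2,0,-1],[0,0,-0.8]],[[0,0,-1.5],[0,0,0]],[[0,0,-1.5],[0,0,0]],[[0,0,-1.5],[0,0,0]],[[0,0,-1],[0,0,0]],[[0,0,-0.5],[0,0,0]],[[0,0,-0.4],[0,0,0]],[[0,0,0],[0,0,0]],[[0,0,0],[0,0,0]],[[0,0,0],[0,0,0]]]'

```text
clock: 11.2
tool_pos: [0.529, -0.2984, 0.0366]
eef_rot: [0.996, -0.088, -0.003, 0.001]
contact_force: [-0.3, -0.1, -0.1]
opening: 0.246
finger_force: 24.9
```

>>> step_arm --increments '[[[0,0,-0.1],[0,0,0]],[[0,0,-0.1],[0,0,0]],[[0,0,-0.1],[0,0,0]],[[0,0,-0.1],[0,0,0]],[[0,0,0],[0,0,0]],[[0,0,0],[0,0,0]],[[0,0,0],[0,0,0]],[[0,0,0],[0,0,0]],[[0,0,0],[0,0,0]],[[0,0,0],[0,0,0]]]'

```text
clock: 12.2
tool_pos: [0.5286, -0.2982, 0.0319]
eef_rot: [0.996, -0.088, -0.004, 0.001]
contact_force: [0.3, -0.1, -1.3]
opening: 0.248
finger_force: 24.9
```

```bash
cat > look.py <<'E'
from h import *
import sys
k=sys.argv[1];s=r.get_state();print(np.round(s["tool_pos"],4),np.round(s["eef_rot"],4),np.round(s["contact_force"],1))
A=[]
for n in("top","scene"):
    p,d=r.snapshot(n);np.savez(f"{n}{k}.npz",p=p,d=d)
    x0,y0=(230,190) if n=="top" else (215,170);a=p[y0:y0+150,x0:x0+200];A.append(cv2.resize(a,(400,300)))
cv2.imwrite(f"pics/look{k}.png",np.hstack(A)[:,:,::-1])
E
python3 look.py 2
```

```text
[ 0.5286 -0.2982  0.0319] [ 0.9961 -0.0879 -0.0037  0.001 ] [ 0.3 -0.1 -1.3]
```

View pics/look2.png

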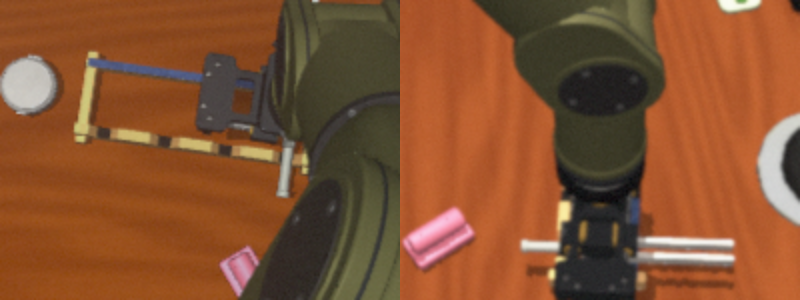

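The stem is over its notch. The contact force is still only the fork's weight, so I'll lower it the last millimetres.

>>> step_arm --increments '[[[0,0,-0.05],[0,0,0]],[[0,0,-0.05],[0,0,0]],[[0,0,-0.05],[0,0,0]],[[0,0,-0.05],[0,0,0]],[[0,0,0],[0,0,0]],[[0,0,0],[0,0,0]],[[0,0,0],[0,0,0]],[[0,0,0],[0,0,0]],[[0,0,0],[0,0,0]],[[0,0,0],[0,0,0]]]'

```text
clock: 13.3
tool_pos: [0.5286, -0.2982, 0.0302]
eef_rot: [0.996, -0.088, -0.004, 0.001]
contact_force: [-2.1, 1.5, 5.7]
opening: 0.246
finger_force: 24.9
```

>>> step_arm --increments '[[[0,0,0],[0,0,0]],[[0,0,0],[0,0,0]],[[0,0,0],[0,0,0]],[[0,0,0],[0,0,0]],[[0,0,0],[0,0,0]],[[0,0,0.5],[0,0,0]],[[0,0,1.5],[0,0,0]],[[0,0,2],[0,0,0]],[[0,0,2],[0,0,0]],[[0,0,2],[0,0,0]]]' --fingers 0.42

```text
clock: 14.3
tool_pos: [0.5288, -0.2983, 0.112]
eef_rot: [0.996, -0.088, -0.003, 0.001]
contact_force: [-0.9, 0.7, 0.3]
opening: 0.42
finger_force: 0.0
```

>>> step_arm --increments '[[[-0.4,4.2,0],[0,0,8.5]],[[-0.4,4.2,0],[0,0,8.5]],[[-0.4,4.2,0],[0,0,8.5]],[[-0.4,4.2,0],[0,0,8.5]],[[-0.4,4.2,0],[0,0,8.5]],[[-0.4,4.2,0],[0,0,8.5]],[[-0.5,4.3,0],[0,0,8.5]],[[-0.5,4.3,0],[0,0,8.5]],[[-0.5,4.3,0],[0,0,8.5]],[[-0.5,4.3,0],[0,0,8.5]]]' --fingers 0.45

```text
clock: 15.3
tool_pos: [0.4849, 0.1274, 0.1113]
eef_rot: [0.792, 0.611, -0.001, 0.004]
contact_force: [1.0, 0.7, 0.6]
opening: 0.451
finger_force: 0.0
```

>>> step_arm --increments '[[[0,0,-1],[0,0,7.7]],[[0,0,-1],[0,0,7.7]],[[0,0,-1],[0,0,7.7]],[[0,0,-1],[0,0,0]],[[0,0,-1],[0,0,0]],[[0,0,-1],[0,0,0]],[[0,0,0],[0,0,0]],[[0,0,0],[0,0,0]],[[0,0,0],[0,0,0]],[[0,0,0],[0,0,0]]]'

```text
clock: 16.3
tool_pos: [0.4848, 0.1259, 0.0503]
eef_rot: [0.656, 0.755, -0.001, 0.004]
contact_force: [-0.8, -0.1, -0.3]
opening: 0.446
finger_force: 0.0
```

Run:
```python
from h import *
s=r.get_state();print(np.round(s["q"],3),np.round(s["tool_pos"],4),np.round(s["eef_rot"],4))
n="top";p,d=r.snapshot(n);np.savez("top3.npz",p=p,d=d);
for o in forks(n,p,.012,(85,190,212,330)): print(n,[np.round(x,1).tolist() for x in o])
for o in forks(n,p,.037,(360,190,410,330)): print("racked",[np.round(x,1).tolist() for x in o])
cv2.imwrite("pics/top3.png",cv2.resize(p[190:340,200:450],(750,450))[:,:,::-1])
```

```text
[-0.053  0.901 -0.495  2.059  1.04   0.456 -1.228] [0.4848 0.1259 0.0503] [ 0.656   0.7547 -0.001   0.0038]
top [121.8, 22.9, 102.7, [620.7, 132.2], [624.1, 117.5], [637.5, 58.0]]
top [114.2, 20.3, 21.4, [572.3, 205.4], [554.7, 198.5], [501.5, 177.7]]
top [89.2, 23.0, 102.7, [550.3, 119.7], [557.3, 89.1], [567.1, 45.6]]
top [79.3, 23.1, 98.3, [484.6, 127.2], [489.8, 91.2], [495.5, 52.0]]
top [62.7, 52.1, 92.5, [531.7, 287.2], [533.6, 242.6], [535.0, 211.3]]
top [50.0, 14.1, 22.7, [609.4, 192.5], [562.3, 172.9], [539.3, 163.2]]
racked [193.4, 58.9, 178.9, [572.2, -298.3], [551.5, -297.9], [648.2, -299.7]]
racked [58.9, 9.7, 177.3, [469.2, -355.7], [515.7, -357.9], [545.1, -359.2]]
```

View pics/top3.png

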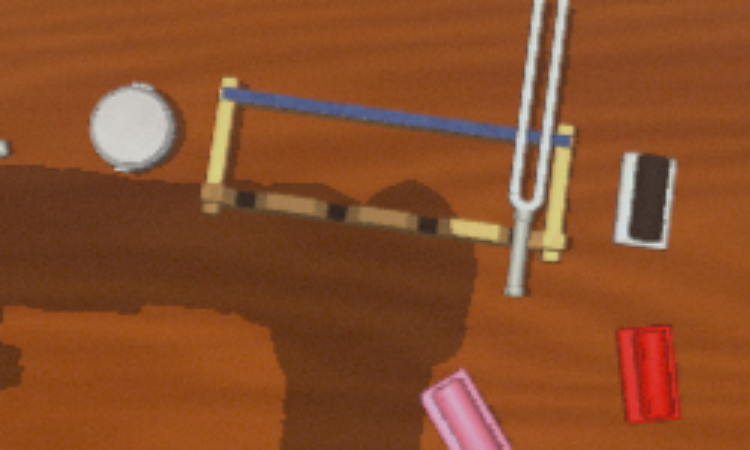

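fork_200 lies in the notch beside the striker, with its stem at crop (517,255) and its tines across the felt at (540,135). Next I'll pick fork_170.

>>> step_arm --increments '[[[0,0,-1.5],[0,0,0]],[[0,0,-1.5],[0,0,0]],[[0,0,-0.8],[0,0,0]],[[0,0,-0.5],[0,0,0]],[[0,0,-0.3],[0,0,0]],[[0,0,0],[0,0,0]],[[0,0,0],[0,0,0]],[[0,0,0],[0,0,0]],[[0,0,0],[0,0,0]],[[0,0,0],[0,0,0]]]'

```text
clock: 17.35
tool_pos: [0.4847, 0.1257, 0.0042]
eef_rot: [0.656, 0.755, -0.001, 0.004]
contact_force: [0.1, -0.2, -0.2]
opening: 0.454
finger_force: 0.0
```

Run:
```python
from h import *
s=r.get_state();print(np.round(s["q"],3),np.round(s["tool_pos"],4),np.round(s["eef_rot"],4))
print(plane("top",[(371.3,287.2),(373.7,272)],.034)*1000)
```

```text
[-0.119  0.974 -0.382  2.064  1.183  0.348 -1.362] [0.4847 0.1257 0.0042] [ 0.656   0.7547 -0.0011  0.0037]
[[ 456.67762709 -287.28209595   34.        ]
 [ 485.97684653 -293.02975367   34.        ]]
```

>>> step_arm --increments '[[[0,0,0],[0,0,0]],[[0,0,0],[0,0,0]],[[0,0,0],[0,0,0]],[[0,0,0],[0,0,0]],[[0,0,0],[0,0,0]],[[0,0,0],[0,0,0]],[[0,0,0],[0,0,0]],[[0,0,1],[0,0,0]],[[0,0,2],[0,0,0]],[[0,0,3],[0,0,0]]]' --fingers 0.1 --grip_force 25

```text
clock: 18.35
tool_pos: [0.4837, 0.1254, 0.0635]
eef_rot: [0.656, 0.755, -0.003, 0.003]
contact_force: [0.6, 0.3, 0.1]
opening: 0.244
finger_force: 25.0
```

>>> step_arm --increments '[[[0,0,2],[0,0,-4]],[[0,0,2],[0,0,-6.4]],[[0.6,-4,0.5],[0,0,-8]],[[0.6,-4,0],[0,0,-8]],[[0.6,-4,0],[0,0,-8]],[[0.6,-4,0],[0,0,-8]],[[0.6,-4,0],[0,0,-8]],[[0.6,-4,0],[0,0,-8]],[[0.6,-3,0],[0,0,-8]],[[0.6,-3,0],[0,0,-8]]]'

```text
clock: 19.35
tool_pos: [0.5323, -0.176, 0.1088]
eef_rot: [0.98, 0.201, -0.003, 0.002]
contact_force: [0.3, 0.3, -1.0]
opening: 0.247
finger_force: 25.0
```

>>> step_arm --increments '[[[0.4,-3,0],[0,0,-8]],[[0.3,-2,0],[0,0,-8]],[[0,-1.4,0],[0,0,-8]],[[0,0,0],[0,0,-8]],[[0,0,0],[0,0,-0.8]],[[0,0,0],[0,0,0]],[[0,0,0],[0,0,0]],[[0,0,0],[0,0,0]],[[0,0,0],[0,0,0]],[[0,0,0],[0,0,0]]]'

```text
clock: 20.35
tool_pos: [0.5396, -0.2381, 0.109]
eef_rot: [0.997, -0.08, -0.004, 0.001]
contact_force: [-0.1, -0.2, -0.3]
opening: 0.249
finger_force: 25.0
```

```bash
python3 look.py 4; python3 -c "
from h import *
s=r.get_state();a=s['eef_rot'];print('yaw',np.degrees(2*np.arctan2(a[1],a[0])))"
```

```text
[ 0.5396 -0.2381  0.109 ] [ 0.9968 -0.0797 -0.0037  0.001 ] [-0.1 -0.2 -0.3]
yaw -9.163292171103224
```

View pics/look4.png

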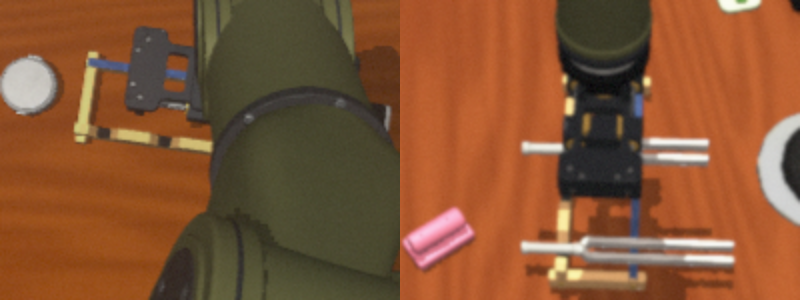

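fork_170 is held, with its stem end at scene px (276.5,244) and tips at (369,245.5). fork_200 sits in the end notch.

```bash
python3 -c "
from h import *
print(plane('scene',[(276.5,244),(369,245.5)],.115)*1000);print(plane('scene',[(276.5,293.5),(381.8,295.8)],.035)*1000)"
```

```text
[[ 467.59768902 -229.58540826  115.        ]
 [ 634.87566311 -254.2008193   115.        ]]
[[ 457.1328233  -289.19381482   35.        ]
 [ 653.50107474 -319.1396412    35.        ]]
```

>>> step_arm --increments '[[[-0.15,0,-1],[0,0,-0.5]],[[0,0,-1.5],[0,0,0]],[[0,0,-1.5],[0,0,0]],[[0,0,-1.5],[0,0,0]],[[0,0,-1],[0,0,0]],[[0,0,-0.5],[0,0,0]],[[0,0,-0.3],[0,0,0]],[[0,0,0],[0,0,0]],[[0,0,0],[0,0,0]],[[0,0,0],[0,0,0]]]'

```text
clock: 21.45
tool_pos: [0.5385, -0.2384, 0.0365]
eef_rot: [0.996, -0.084, -0.003, 0.001]
contact_force: [-0.2, 1.0, -0.5]
opening: 0.243
finger_force: 25.0
```

>>> step_arm --increments '[[[0,0,-0.1],[0,0,0]],[[0,0,-0.1],[0,0,0]],[[0,0,-0.1],[0,0,0]],[[0,0,-0.1],[0,0,0]],[[0,0,-0.1],[0,0,0]],[[0,0,-0.1],[0,0,0]],[[0,0,0],[0,0,0]],[[0,0,0],[0,0,0]],[[0,0,0],[0,0,0]],[[0,0,0],[0,0,0]]]'

```text
clock: 22.45
tool_pos: [0.5381, -0.2383, 0.03]
eef_rot: [0.996, -0.084, -0.004, 0.001]
contact_force: [-0.2, -0.3, 0.1]
opening: 0.247
finger_force: 25.0
```

>>> step_arm --increments '[[[0,0,-0.05],[0,0,0]],[[0,0,-0.05],[0,0,0]],[[0,0,-0.05],[0,0,0]],[[0,0,0],[0,0,0]],[[0,0,0],[0,0,0]],[[0,0,0],[0,0,0]],[[0,0,0],[0,0,0]],[[0,0,0],[0,0,0]],[[0,0,0],[0,0,0]],[[0,0,0],[0,0,0]]]'

```text
clock: 23.45
tool_pos: [0.5381, -0.2382, 0.0289]
eef_rot: [0.996, -0.084, -0.004, 0.001]
contact_force: [-1.0, 0.2, 6.1]
opening: 0.246
finger_force: 25.0
```

>>> step_arm --increments '[[[0,0,0],[0,0,0]],[[0,0,0],[0,0,0]],[[0,0,0],[0,0,0]],[[0,0,0],[0,0,0]],[[0,0,0],[0,0,0]],[[0,0,0.5],[0,0,0]],[[0,0,1.5],[0,0,0]],[[0,0,2],[0,0,0]],[[0,0,2],[0,0,0]],[[0,0,2],[0,0,0]]]' --fingers 0.42

```text
clock: 24.45
tool_pos: [0.5383, -0.2383, 0.1105]
eef_rot: [0.996, -0.084, -0.003, 0.001]
contact_force: [0.2, -0.6, -0.4]
opening: 0.42
finger_force: 0.0
```

>>> step_arm --increments '[[[0.1,3.6,0],[0,0,8.3]],[[0.1,3.6,0],[0,0,8.3]],[[0.1,3.6,0],[0,0,8.3]],[[0.1,3.6,0],[0,0,8.3]],[[0.1,3.6,0],[0,0,8.3]],[[0.1,3.6,0],[0,0,8.3]],[[0.1,3.6,0],[0,0,8.3]],[[0.1,3.6,0],[0,0,8.3]],[[0.2,3.6,0],[0,0,8.3]],[[0.2,3.5,0],[0,0,8.3]]]'

```text
clock: 25.45
tool_pos: [0.5506, 0.1221, 0.1099]
eef_rot: [0.8, 0.599, -0.001, 0.004]
contact_force: [1.0, -0.0, -0.1]
opening: 0.417
finger_force: 0.0
```

>>> step_arm --increments '[[[0,0,-1],[0,0,8.5]],[[0,0,-1],[0,0,8.5]],[[0,0,-1],[0,0,8.3]],[[0,0,-1],[0,0,0]],[[0,0,-1],[0,0,0]],[[0,0,-1],[0,0,0]],[[0,0,-1],[0,0,0]],[[0,0,0],[0,0,0]],[[0,0,0],[0,0,0]],[[0,0,0],[0,0,0]]]'

```text
clock: 26.45
tool_pos: [0.5503, 0.121, 0.0388]
eef_rot: [0.652, 0.758, -0.001, 0.004]
contact_force: [-0.1, -0.4, -0.5]
opening: 0.42
finger_force: 0.0
```

```bash
python3 look.py 5
python3 - <<'E'
from h import *
s=r.get_state();a=s['eef_rot'];print('yaw',np.degrees(2*np.arctan2(a[1],a[0])))
for n,box in (("top",(85,190,212,300)),("scene",(230,90,350,170))):
  for o in forks(n,np.load(n+"5.npz")["p"],.012,box): print(n,[np.round(x,1).tolist() for x in o])
E
```

```text
[0.5503 0.121  0.0388] [ 0.6521  0.7582 -0.001   0.0037] [-0.1 -0.4 -0.5]
yaw 98.60335894799611
scene [155.7, 25.2, 98.1, [551.1, 111.2], [550.9, 113.0], [561.9, 35.9]]
scene [132.0, 26.2, 102.6, [621.2, 124.3], [623.4, 114.6], [637.7, 50.2]]
```

View pics/look5.png

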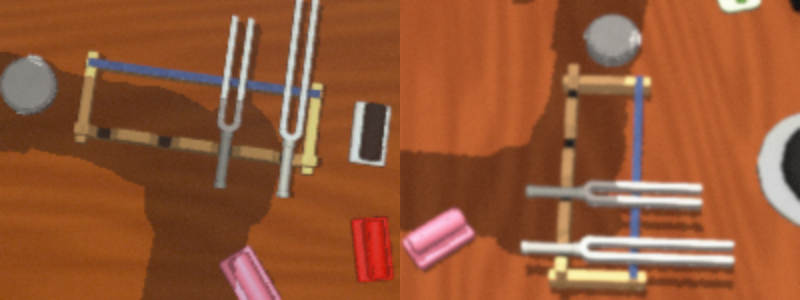

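fork_200 (top crop 290,130) and fork_170 (228,125) are both seated in their notches and lie on the felt. Next I'll pick fork_145.

>>> step_arm --increments '[[[0,0,-1.2],[0,0,0]],[[0,0,-1.2],[0,0,0]],[[0,0,-0.7],[0,0,0]],[[0,0,-0.3],[0,0,0]],[[0,0,-0.1],[0,0,0]],[[0,0,0],[0,0,0]],[[0,0,0],[0,0,0]],[[0,0,0],[0,0,0]],[[0,0,0],[0,0,0]],[[0,0,0],[0,0,0]]]'

```text
clock: 27.55
tool_pos: [0.5502, 0.1208, 0.0036]
eef_rot: [0.652, 0.758, -0.001, 0.004]
contact_force: [0.3, -0.6, -0.6]
opening: 0.421
finger_force: 0.0
```

>>> step_arm --increments '[[[0,0,0],[0,0,0]],[[0,0,0],[0,0,0]],[[0,0,0],[0,0,0]],[[0,0,0],[0,0,0]],[[0,0,0],[0,0,0]],[[0,0,0],[0,0,0]],[[0,0,0],[0,0,0]],[[0,0,1],[0,0,0]],[[0,0,2],[0,0,0]],[[0,0,3],[0,0,0]]]' --fingers 0.1 --grip_force 25

```text
clock: 28.55
tool_pos: [0.5491, 0.1204, 0.0634]
eef_rot: [0.652, 0.758, -0.003, 0.003]
contact_force: [0.3, 0.5, -1.4]
opening: 0.245
finger_force: 25.0
```

>>> step_arm --increments '[[[0,0,2],[0,0,-4]],[[0,0,2],[0,0,-8]],[[0,-3,0.5],[0,0,-8]],[[0,-3,0],[0,0,-8]],[[0,-3,0],[0,0,-8]],[[0,-3,0],[0,0,-8]],[[0,-3,0],[0,0,-8]],[[0,-3,0],[0,0,-8]],[[0,-3,0],[0,0,-8]],[[0,-3,0],[0,0,-8]]]'

```text
clock: 29.55
tool_pos: [0.55, -0.1201, 0.1091]
eef_rot: [0.981, 0.193, -0.003, 0.002]
contact_force: [2.2, 0.5, -1.0]
opening: 0.249
finger_force: 25.0
```

>>> step_arm --increments '[[[0,-3,0],[0,0,-8]],[[0,-2,0],[0,0,-8]],[[0,-1,0],[0,0,-8]],[[0,0,0],[0,0,-8]],[[0,0,0],[0,0,0]],[[0,0,0],[0,0,0]],[[0,0,0],[0,0,0]],[[0,0,0],[0,0,0]],[[0,0,0],[0,0,0]],[[0,0,0],[0,0,0]]]'

```text
clock: 30.55
tool_pos: [0.5501, -0.1791, 0.1084]
eef_rot: [0.997, -0.081, -0.004, 0.001]
contact_force: [0.3, 0.5, -0.4]
opening: 0.244
finger_force: 25.0
```

```bash
python3 look.py 6
python3 - <<'E'
from h import *
s=r.get_state();a=s['eef_rot'];print('yaw',np.degrees(2*np.arctan2(a[1],a[0])))
E
```

```text
[ 0.5501 -0.1791  0.1084] [ 0.9967 -0.0815 -0.0037  0.001 ] [ 0.3  0.5 -0.4]
yaw -9.36491357476972
```

View pics/look6.png

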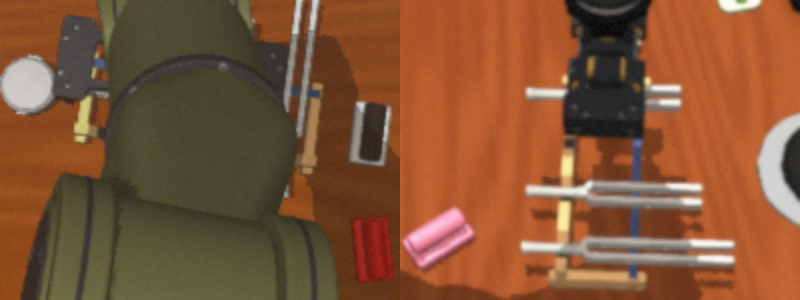

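```bash
python3 -c "
from h import *
print(plane('scene',[(278.5,216.5),(355.5,218.75)],.115)*1000);print(plane('scene',[(278.8,265.3),(365.5,268)],.035)*1000)"
```

```text
[[ 476.4492633  -169.32871828  115.        ]
 [ 619.56157626 -192.78023789  115.        ]]
[[ 466.70658763 -228.72337126   35.        ]
 [ 632.87880081 -256.00831744   35.        ]]
```

>>> step_arm --increments '[[[-0.1,0,-1],[0,0,-0.3]],[[0,0,-1.5],[0,0,0]],[[0,0,-1.5],[0,0,0]],[[0,0,-1.5],[0,0,0]],[[0,0,-1],[0,0,0]],[[0,0,-0.5],[0,0,0]],[[0,0,-0.3],[0,0,0]],[[0,0,0],[0,0,0]],[[0,0,0],[0,0,0]],[[0,0,0],[0,0,0]]]'

```text
clock: 31.65
tool_pos: [0.5495, -0.1793, 0.036]
eef_rot: [0.996, -0.084, -0.003, 0.001]
contact_force: [0.5, -0.1, -1.7]
opening: 0.245
finger_force: 25.0
```

>>> step_arm --increments '[[[0,0,-0.1],[0,0,0]],[[0,0,-0.1],[0,0,0]],[[0,0,-0.1],[0,0,0]],[[0,0,-0.1],[0,0,0]],[[0,0,-0.1],[0,0,0]],[[0,0,-0.1],[0,0,0]],[[0,0,-0.05],[0,0,0]],[[0,0,0],[0,0,0]],[[0,0,0],[0,0,0]],[[0,0,0],[0,0,0]]]'

```text
clock: 32.65
tool_pos: [0.5492, -0.1793, 0.029]
eef_rot: [0.996, -0.084, -0.004, 0.001]
contact_force: [0.7, -0.2, -0.7]
opening: 0.248
finger_force: 25.0
```

>>> step_arm --increments '[[[0,0,-0.05],[0,0,0]],[[0,0,-0.05],[0,0,0]],[[0,0,-0.05],[0,0,0]],[[0,0,0],[0,0,0]],[[0,0,0],[0,0,0]],[[0,0,0],[0,0,0]],[[0,0,0],[0,0,0]],[[0,0,0],[0,0,0]],[[0,0,0],[0,0,0]],[[0,0,0],[0,0,0]]]'

```text
clock: 33.65
tool_pos: [0.5492, -0.1792, 0.0284]
eef_rot: [0.996, -0.084, -0.003, 0.001]
contact_force: [-1.5, -0.3, 7.6]
opening: 0.246
finger_force: 25.0
```

>>> step_arm --increments '[[[0,0,0],[0,0,0]],[[0,0,0],[0,0,0]],[[0,0,0],[0,0,0]],[[0,0,0],[0,0,0]],[[0,0,0],[0,0,0]],[[0,0,0.5],[0,0,0]],[[0,0,1.5],[0,0,0]],[[0,0,2],[0,0,0]],[[0,0,2],[0,0,0]],[[0,0,2],[0,0,0]]]' --fingers 0.42

```text
clock: 34.65
tool_pos: [0.5493, -0.1793, 0.1095]
eef_rot: [0.996, -0.084, -0.003, 0.001]
contact_force: [-0.7, -0.5, -0.9]
opening: 0.419
finger_force: 0.0
```

>>> step_arm --increments '[[[0.7,3.1,0],[0,0,8.4]],[[0.7,3.1,0],[0,0,8.4]],[[0.7,3.1,0],[0,0,8.4]],[[0.7,3.1,0],[0,0,8.4]],[[0.7,3.1,0],[0,0,8.4]],[[0.7,3.1,0],[0,0,8.4]],[[0.7,3.1,0],[0,0,8.4]],[[0.7,3.2,0],[0,0,8.4]],[[0.7,3.2,0],[0,0,8.4]],[[0.8,3.2,0],[0,0,8.4]]]'

```text
clock: 35.65
tool_pos: [0.6205, 0.1347, 0.1089]
eef_rot: [0.795, 0.606, -0.002, 0.004]
contact_force: [1.4, 0.7, 0.3]
opening: 0.42
finger_force: 0.0
```

>>> step_arm --increments '[[[0,0,-1],[0,0,7]],[[0,0,-1],[0,0,7]],[[0,0,-1],[0,0,7]],[[0,0,-1],[0,0,7.3]],[[0,0,-1],[0,0,0]],[[0,0,-1],[0,0,0]],[[0,0,-1],[0,0,0]],[[0,0,0],[0,0,0]],[[0,0,0],[0,0,0]],[[0,0,0],[0,0,0]]]'

```text
clock: 36.65
tool_pos: [0.6204, 0.1341, 0.0379]
eef_rot: [0.625, 0.78, -0.001, 0.004]
contact_force: [-0.1, -0.2, 0.6]
opening: 0.419
finger_force: 0.0
```

```bash
python3 look.py 7
python3 - <<'E'
from h import *
s=r.get_state();a=s['eef_rot'];print('yaw',np.degrees(2*np.arctan2(a[1],a[0])),np.round(s["q"],2))
p=np.load("scene7.npz")["p"]
for o in forks("scene",p,.012,(230,90,350,170)): print([np.round(x,1).tolist() for x in o])
E
```

```text
[0.6204 0.1341 0.0379] [ 0.6252  0.7804 -0.0008  0.0038] [-0.1 -0.2  0.6]
yaw 102.60373308313186 [ 0.05  1.05 -0.65  1.65  0.88  0.76 -0.81]
[130.2, 26.2, 102.6, [621.2, 124.3], [623.6, 113.7], [637.7, 50.2]]
```

View pics/look7.png

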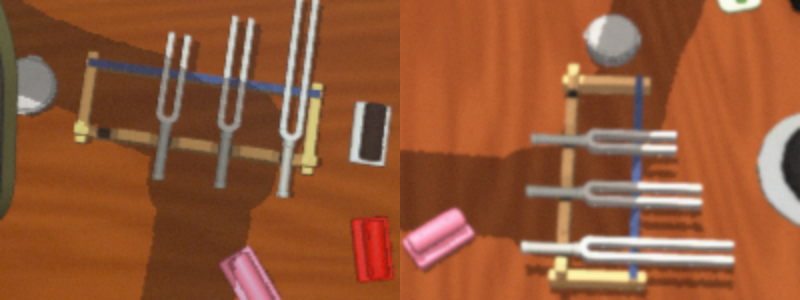

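Three forks are racked in order, at top crop (290,130), (228,125) and (168,115). The last notch, at (104,132), is free. Next I'll pick fork_122.

>>> step_arm --increments '[[[0,0,-1.2],[0,0,0]],[[0,0,-1.2],[0,0,0]],[[0,0,-0.6],[0,0,0]],[[0,0,-0.3],[0,0,0]],[[0,0,-0.1],[0,0,0]],[[0,0,0],[0,0,0]],[[0,0,0],[0,0,0]],[[0,0,0],[0,0,0]],[[0,0,0],[0,0,0]],[[0,0,0],[0,0,0]]]'

```text
clock: 37.75
tool_pos: [0.6202, 0.1337, 0.0036]
eef_rot: [0.625, 0.78, -0.001, 0.004]
contact_force: [-0.8, -0.4, 1.0]
opening: 0.422
finger_force: 0.0
```

>>> step_arm --increments '[[[0,0,0],[0,0,0]],[[0,0,0],[0,0,0]],[[0,0,0],[0,0,0]],[[0,0,0],[0,0,0]],[[0,0,0],[0,0,0]],[[0,0,0],[0,0,0]],[[0,0,0],[0,0,0]],[[0,0,1],[0,0,0]],[[0,0,2],[0,0,0]],[[0,0,3],[0,0,0]]]' --fingers 0.1 --grip_force 25

```text
clock: 38.75
tool_pos: [0.6193, 0.1335, 0.0641]
eef_rot: [0.625, 0.781, -0.002, 0.003]
contact_force: [0.3, 0.2, -0.3]
opening: 0.244
finger_force: 25.0
```

>>> step_arm --increments '[[[0,0,2],[0,0,-8]],[[0,0,2],[0,0,-8]],[[-0.5,-2,0.5],[0,0,-8]],[[-0.5,-2,0],[0,0,-8]],[[-0.5,-2,0],[0,0,-8]],[[-0.5,-2,0],[0,0,-8]],[[-0.5,-2,0],[0,0,-8]],[[-0.5,-2,0],[0,0,-8]],[[-0.5,-2,0],[0,0,-8]],[[-0.5,-2,0],[0,0,-8]]]'

```text
clock: 39.75
tool_pos: [0.5804, -0.0264, 0.1102]
eef_rot: [0.981, 0.194, -0.002, 0.002]
contact_force: [-0.1, 0.3, -0.4]
opening: 0.245
finger_force: 25.0
```

>>> step_arm --increments '[[[-0.5,-2.4,0],[0,0,-8]],[[-0.5,-2.5,0],[0,0,-8]],[[-0.5,-2.5,0],[0,0,-8]],[[-0.5,-2,0],[0,0,-8]],[[0,0,0],[0,0,0]],[[0,0,0],[0,0,0]],[[0,0,0],[0,0,0]],[[0,0,0],[0,0,0]],[[0,0,0],[0,0,0]],[[0,0,0],[0,0,0]]]'

```text
clock: 40.75
tool_pos: [0.5602, -0.1196, 0.1084]
eef_rot: [0.997, -0.081, -0.004, 0.001]
contact_force: [-0.5, 0.4, -1.0]
opening: 0.246
finger_force: 25.0
```

```bash
python3 look.py 8
python3 - <<'E'
from h import *
s=r.get_state();a=s['eef_rot'];print('yaw',np.degrees(2*np.arctan2(a[1],a[0])))
E
```

```text
[ 0.5602 -0.1196  0.1084] [ 9.967e-01 -8.120e-02 -3.700e-03  9.000e-04] [-0.5  0.4 -1. ]
yaw -9.35010780994093
```

View pics/look8.png

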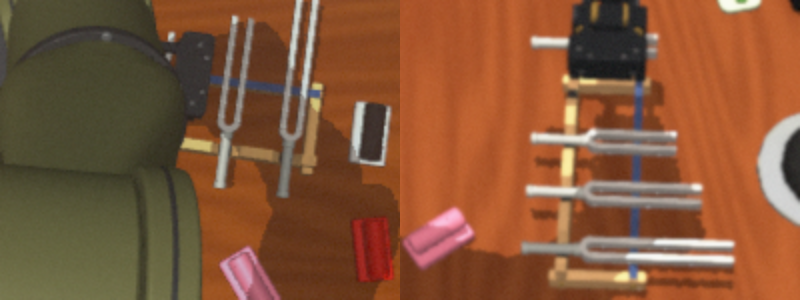

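fork_122 is held over the last notch, with its stem end at scene px (281,191) and the grip matching the earlier ones. I'll lower it.

>>> step_arm --increments '[[[-0.1,-0.05,-1],[0,0,-0.3]],[[0,0,-1.5],[0,0,0]],[[0,0,-1.5],[0,0,0]],[[0,0,-1.5],[0,0,0]],[[0,0,-1],[0,0,0]],[[0,0,-0.5],[0,0,0]],[[0,0,-0.3],[0,0,0]],[[0,0,0],[0,0,0]],[[0,0,0],[0,0,0]],[[0,0,0],[0,0,0]]]'

```text
clock: 41.85
tool_pos: [0.5595, -0.1208, 0.036]
eef_rot: [0.996, -0.084, -0.003, 0.001]
contact_force: [-0.0, 0.0, -0.9]
opening: 0.245
finger_force: 25.0
```

>>> step_arm --increments '[[[0,0,-0.1],[0,0,0]],[[0,0,-0.1],[0,0,0]],[[0,0,-0.1],[0,0,0]],[[0,0,-0.1],[0,0,0]],[[0,0,-0.1],[0,0,0]],[[0,0,-0.1],[0,0,0]],[[0,0,-0.1],[0,0,0]],[[0,0,0],[0,0,0]],[[0,0,0],[0,0,0]],[[0,0,0],[0,0,0]]]'

```text
clock: 42.85
tool_pos: [0.5591, -0.1207, 0.0284]
eef_rot: [0.996, -0.084, -0.004, 0.001]
contact_force: [-0.0, -0.8, -1.5]
opening: 0.248
finger_force: 25.0
```

>>> step_arm --increments '[[[0,0,-0.05],[0,0,0]],[[0,0,-0.05],[0,0,0]],[[0,0,0],[0,0,0]],[[0,0,0],[0,0,0]],[[0,0,0],[0,0,0]],[[0,0,0],[0,0,0]],[[0,0,0],[0,0,0]],[[0,0,0],[0,0,0]],[[0,0,0],[0,0,0]],[[0,0,0],[0,0,0]]]'

```text
clock: 43.85
tool_pos: [0.5591, -0.1207, 0.0283]
eef_rot: [0.996, -0.084, -0.004, 0.001]
contact_force: [-1.5, 0.2, 6.9]
opening: 0.244
finger_force: 25.0
```

Seated. I'll release, rise and move aside for a last look.

>>> step_arm --increments '[[[0,0,0],[0,0,0]],[[0,0,0],[0,0,0]],[[0,0,0],[0,0,0]],[[0,0,0],[0,0,0]],[[0,0,0],[0,0,0]],[[0,0,0.5],[0,0,0]],[[0,0,1.5],[0,0,0]],[[0,0,2],[0,0,0]],[[0,0,2],[0,0,0]],[[0,0,2],[0,0,0]]]' --fingers 0.42

```text
clock: 44.85
tool_pos: [0.5593, -0.1208, 0.1094]
eef_rot: [0.996, -0.084, -0.003, 0.001]
contact_force: [0.3, 0.2, 0.4]
opening: 0.42
finger_force: 0.0
```

>>> step_arm --increments '[[[0,3,1],[0,0,4]],[[0,3,1],[0,0,4]],[[0,3,1],[0,0,4]],[[0,3,0],[0,0,4]],[[0,3,0],[0,0,4]],[[0,3,0],[0,0,4]],[[0,3,0],[0,0,4]],[[0,3,0],[0,0,4]],[[0,3,0],[0,0,4]],[[0,0,0],[0,0,0]]]'

```text
clock: 45.85
tool_pos: [0.5588, 0.1558, 0.1391]
eef_rot: [0.973, 0.232, -0.001, -0.0]
contact_force: [-0.3, 0.7, 0.2]
opening: 0.418
finger_force: 0.0
```

```bash
python3 look.py 9
python3 - <<'E'
from h import *
p=np.load("top9.npz")["p"];d=np.load("top9.npz")["d"]
for n in ("top","scene"):
  q0=np.load(n+"0.npz")["d"];q=np.load(n+"9.npz")["d"]
t=[(530.6,-297.9,200),(540.3,-238.7,170),(549.9,-179.5,145),(559.6,-120.3,122)]
a=np.radians(-9.25);ax=np.array([np.cos(a),np.sin(a)]);ay=np.array([-ax[1],ax[0]])
for x,y,L in t:  # heights along each tine and stem, top camera
    o=[]
    for fx,fy in((-55,0),(-30,0),(30,8),(30,-8),(L-86,8),(L-86,-8)):
        X=np.r_[np.array([x,y])+fx*ax+fy*ay,35]/1000;u=np.round(proj("top",X)).astype(int)
        w=[dep("top",(u[0]+i,u[1]+j),d)[0][2]*1000 for i in(-1,0,1) for j in(-1,0,1)];o.append(round(max(w),1))
    print(L,o)
E
```

```text
[0.5588 0.1558 0.1391] [ 9.728e-01  2.317e-01 -1.500e-03 -4.000e-04] [-0.3  0.7  0.2]
200 [np.float64(38.5), np.float64(39.7), np.float64(40.6), np.float64(41.2), np.float64(39.3), np.float64(38.7)]
170 [np.float64(41.2), np.float64(40.0), np.float64(39.2), np.float64(40.1), np.float64(37.8), np.float64(39.7)]
145 [np.float64(37.8), np.float64(39.5), np.float64(40.2), np.float64(39.1), np.float64(39.8), np.float64(40.7)]
122 [np.float64(40.6), np.float64(39.5), np.float64(40.1), np.float64(39.3), np.float64(40.1), np.float64(39.8)]
```

View pics/look9.png

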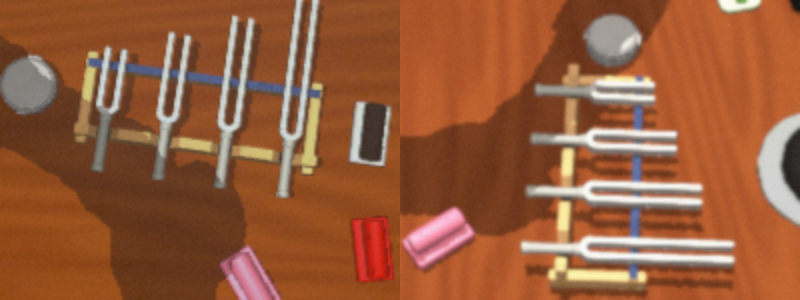

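All four forks lie level in their notches with tines on the felt, longest beside the striker at top crop (370,130) down to the shortest by the round case at (30,85). Striker and case haven't visibly moved. Handing in.

```bash
python3 -c "
from plant import r
print(r.finish_job())"
```

```text
the job is handed in; nothing more can be done
None
```

All four tuning forks are back in the rack, longest beside the striking block down to the shortest at the far end, each level with its stem in the notch and tines on the felt; I handed the job in after about 46 s of the 102 s allowed, but the tool returned no verdict.

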